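# Draw the long scoop out of the half-open ingredient bin

## Robot

A 6-joint arm with a two-finger parallel gripper is mounted at the origin on the work surface. World frame = base frame: x ahead of the robot, y to its left, z up, the work surface at z = 0. Lengths are in m, angles in degrees, forces in N, time in s.
With the tool pointing down it reaches from about 0.275 to 0.725 m from the base axis. Payload 5.6 kg.
Tool frame: the origin (TCP) lies midway between the tips of the shut fingers; the grasp point (between the pads) lies 19 mm behind it; z points along the fingers, x is the direction in which the jaws open and shut, and the axes are right-handed (so a half turn about z gives the same grasp; the last joint's range is limited). The gripper opens to 85 mm and grips with 20 to 120 N. Pads are 22 mm wide; open, the fingers measure 114 mm over their backs; the gripper's body (76 mm by 85 mm) begins 54 mm behind the grasp point. The pads swing forward as they close: fully open they stand 13 mm farther back than shut.
Start: joints at [80.478, 14.616, 6.199, 0, -81.583, -16.306], TCP at [0.24, 0.495, 0.203] pointing down, gripper open.
Joint ranges: [-168.99, 168.99], [-69.2, 112.95], [-62.41, 85.93], [-164.36, 98.24], [-168.68, -3.75], [-174.98, 174.98]. Speed limits (degrees/s): [147.25, 147.25, 180, 180, 180, 180].

## Interface

Orientations are given as [roll, pitch, yaw] about the fixed x, y, z axes, in that order (R = Rz(yaw) Ry(pitch) Rx(roll)).
In Python, from bench import sense, eyes, job gives the robot as it stands.
- The arm moves only by the tool move_arm, never from a script. Its argument "steps" is one flat list of numbers, 4 for each row, row after row: the shift along the tool's x, y, z in cm, then the turn about the tool's z in degrees. In form: [tx, ty, tz, yaw, tx, ty, tz, yaw, ...]. A call has 1 to 8 rows; each row is the pose to reach, as a shift and turn from the pose commanded when the call began, along the tool's axes at that moment; what a row does not reach only later rows make up. A row lasts 1/8 s, in which the tool goes at most 62.5 mm and 10.7 degrees, less where a joint would pass 70% of its speed; a pose out of reach is approached as far as the arm can. A call with a gripper value outside its range is refused whole. "fingers" is the closure, from 0 (fully open) to 1 (shut), set as the call begins (left out, the last holds). The fingers move at their own pace and stop on an object; the grip force is fixed at half the most. Time passes only in rows, so rows that repeat a pose let the fingers close. It gives the time, the measured TCP pose, the force and the opening at its end, in the units of the state.
- sense(): the state, without advancing time (a new reading comes with each control period).
- eyes.grab_frame(name): name is "scene" or "top"; returns (picture, depth): 384x512x3 uint8, red, green, blue; 384x512 float32, m along the optical axis (not along the pixel's ray), 0 where there is no reading.
- eyes.get_calibration(name): a dict with "camera_matrix" (3x3 intrinsics, pixels), "extrinsics" (4x4, takes a point from camera to world coordinates). Camera axes: x right, y down, z forward; pixel columns grow to the right and rows downward; lengths in m; the calibration is good to about 2 mm. A picture is of the moment at which its call begins. get_calibration takes no time and is no camera call.
- job.close_job(): hands the job in, once; it reports no verdict.
Trained networks look in the newest picture that a camera, given by its name, has taken for a name from the list of things; names that differ only in an ending like _2 or _b are one class to them, and where a whole thing is asked for, a point or a joint stands for the part that bears it (a point fixed in the world has none). Each returns a list of dicts, best first, with "p" (0 to 1); they miss things now and then, are a little off and sometimes report something else, mostly with a low value. They report only what shows in the picture. A call takes as long as a camera call.
- eyes.spot_in(target, camera): "rect" ([left, top, right, bottom] in pixels, round what is visible of it).
- eyes.trace(target, camera): "pixels" (384x512 bool, what is visible of it) and "rect" ([left, top, right, bottom] in pixels, round what is visible of it).
The state is a dict: "time_s": time; "joint_positions": joint angles; "qvel": joint speeds; "tau": joint torques, N m; "eef_pos": TCP position; "tcp_rot": TCP orientation; "wrist_force": force on the tool from outside, world axes, zero at the start; "moment": the same for the moment, N m; "width": finger opening in m.
Only numpy, scipy, OpenCV 4.12 (cv2) and the standard library are available. Lean on these libraries where they do the work, as an engineer would, in place of code of your own. Each camera call takes 0.05 s, during which the arm holds its last target.

## Task

The long scoop has been left in the empty white bin, its bowl under the fixed half of the lid: take it by the handle, tilt it handle-up and draw it out diagonally through the open half. Finish holding the scoop still in the gripper, all of it a good hand's breadth above the bin's lid, touching nothing but the gripper; do not put it down or let go. Do not lift, tip or push the bin, and leave everything else on the counter where it stands.

Things in the scene. Friction and masses are not known exactly. Their poses are not given: they have to be found in the camera images.
- bin: Loose white ingredient bin, 350 x 200 mm outside, rim 95 mm above the counter, plus a rolled rim 6 mm out all round; walls and floor 4 mm thick (inside 342 x 192 mm). 1.2 kg, not fastened. Origin at the centre of its underside; x runs along its length to the rear end covered by the lid, z up
- bin_opening (a point): centre of the open front half of the bin's top, at rim height; the opening is 163 mm along the bin's x (bin x -171 to -8 mm) and 192 mm along its y; same axes as the bin
- bin_lid (a point): middle of the lid's front edge (bin x = -8 mm), at its underside, 95 mm above the counter. The clear rear half-lid is fixed from here to the rear end; a steel hinge pin runs along this edge and the clear front half-lid is folded back flat on top, so the covered half is 105 mm high, with a grey tab to 112 mm near the rear end
- scoop_grip (a point): The long scoop, loose, plain cast aluminium, 292 mm long, 84 to 168 g, lying on its bowl's flat bottom, handle in the open half, bowl under the lid. Point: centre of the handle's section, 75 mm from its end, 110 mm from the bowl. x: from handle to bowl's mouth, parallel to the bowl's bottom; z up out of the bowl. Handle: straight bar 22 mm wide (y), 16 mm thick
- scoop_end (a point): centre of the end face of the scoop's handle, away from the bowl; same axes. The handle is 185 mm long and climbs 10 degrees (0.175 rad) from the bowl to this end, its highest point
- scoop_lip (a point): middle of the front lip of the scoop's bowl, at its flat bottom; same axes. The bowl is 110 mm long, 76 mm wide, 45 mm high over the rear 70 mm and 25 mm high at the mouth
- scoop: the same scoop; origin under the middle of the bowl, on its flat bottom, 163 mm in x and 51 mm down in z from the grip point. Its centre of mass lies in the rear part of the bowl, about 125 mm in x from the grip point: the bowl hangs heavy
- can_beside: bystander: clear can of crisps, 75 mm across, 130 mm high, standing close beside the covered half of the bin, on its +y side; origin at the underside
- can_tall: bystander: clear can of crisps, 78 mm across, 190 mm high; origin at the underside
- can_short: bystander: clear can of crisps, 75 mm across, 110 mm high; origin at the underside
- can_ends: bystander: stack of aluminium can ends, 76 mm across, 25 mm high; origin at the underside
- short_scoop: bystander: a shorter scoop, 145 mm long, lying on the counter; origin under its bowl
- tasting_bowl: bystander: white tasting bowl, 70 mm across, 32 mm high; origin at the underside

How it is judged (in metres and radians):
On the way:
1. the scoop is tilted handle-up through the opening: the handle's end is above the lid while the bowl's lip is still below the rim inside the bin (height (world z) of scoop_end above 0.13 m and height (world z) of scoop_lip below 0.092 m and x of scoop_lip in the frame of bin between -0.172 and 0.172 m and y of scoop_lip in the frame of bin between -0.097 and 0.097 m), for 0.1 s.
At the end, for the whole second after the job is handed in: through the last second the gripper grips the scoop (over 1 N), all its ends are over 160 mm above the counter (48 mm above the bin's highest point), it moves under 5 cm/s and touches neither bin nor can, and the bin stands flat within 30 mm of where it was (height (world z) of each of scoop_lip, scoop_end, scoop_grip, scoop above 0.16 m and contact force between the fingers and scoop above 1 N and contact force between scoop and bin below 0.1 N and contact force between scoop and can_beside below 0.1 N and contact force between scoop and can_tall below 0.1 N and linear speed of scoop below 0.05 m/s and distance of bin from where it was at the start of the episode below 0.03 m and angle between bin's own z axis and vertical below 0.03 rad); the arm keeps its last pose, push and grip.
It fails at once if the bin is pushed, lifted (over 30 mm) or tipped (over about 6 degrees) (distance of bin from where it was at the start of the episode above 0.03 m or angle between bin's own z axis and vertical above 0.1 rad).
It fails at once if a bystander is shifted by more than 25 mm or knocked over (distance of any of can_beside, can_tall, can_short, can_ends, short_scoop, tasting_bowl from where it was at the start of the episode above 0.025 m or angle between any of can_beside, can_tall, can_short's own z axis and vertical above 0.4 rad).
It also fails if it takes over 45 s, if anything falls off the work surface, if the arm or the gripper's body presses on something with over 40 N, if the wrist force passes 120 N, or if a joint passes its speed limit or range.

## Working session

There is one attempt and no reset: what is moved stays moved. The work goes in short steps, Python scripts to look and compute and a tool call to move; the robot and the scene stay as the last step left them, time stands still between calls to the robot, and variables do not carry over. Pictures are saved under pics/ and viewed, and the job is handed in when it is done.

Besides the shell and the picture viewer there is one more tool, called after "Request:" in YAML: its name, and indented under it one key for each argument. move_arm: Moves the arm, as the interface text tells. Its arguments: {"type":"object","properties":{"steps":{"type":"array","items":{"type":"number"}},"fingers":{"type":"number"}},"required":["steps"]}

```bash
mkdir -p pics
python3 - <<'E'
from bench import sense, eyes, job
import cv2, numpy as np
s=sense(); print(s)
for n in ("scene","top"):
    im,d=eyes.grab_frame(n); cv2.imwrite(f"pics/{n}0.png",im[:,:,::-1]); np.savez(f"{n}0.npz",im=im,d=d)
    c=eyes.get_calibration(n); print(n,np.round(c["camera_matrix"],1),np.round(c["extrinsics"],3))
E
```

```text
{'time_s': 0.0, 'joint_positions': array([ 8.04754134e+01,  1.46526069e+01,  6.13049436e+00, -2.73752282e-02,
       -8.15848327e+01, -1.63026130e+01]), 'qvel': array([-0.13174887, -0.11768563,  0.0408287 ,  0.06592868, -0.03952335,
        0.06306816]), 'tau': array([ 1.31411939e-04, -3.86629057e+01,  2.37940514e+01,  5.36486462e+00,
       -6.04733446e-03,  5.08585046e-06]), 'eef_pos': array([0.239351  , 0.49456318, 0.20259822]), 'tcp_rot': array([-1.79995964e+02, -1.10245870e-01, -1.15831235e+02]), 'wrist_force': array([ 0.34617788, -0.82817894, -0.10677024]), 'moment': array([-0.01592535,  0.02633181,  0.07476627]), 'width': 0.08551092675468226}
scene [[499.5   0.  249.1]
 [  0.  499.5 192.2]
 [  0.    0.    1. ]] [[ 0.53   0.588 -0.611  1.567]
 [ 0.848 -0.372  0.377 -0.606]
 [-0.005 -0.718 -0.696  1.225]
 [ 0.     0.     0.     1.   ]]
top [[470.1   0.  262.7]
 [  0.  470.1 191.7]
 [  0.    0.    1. ]] [[-2.400e-02 -9.980e-01  5.200e-02  4.800e-01]
 [-1.000e+00  2.400e-02  1.000e-03  1.100e-02]
 [-2.000e-03 -5.200e-02 -9.990e-01  1.382e+00]
 [ 0.000e+00  0.000e+00  0.000e+00  1.000e+00]]
```

View pics/scene0.png

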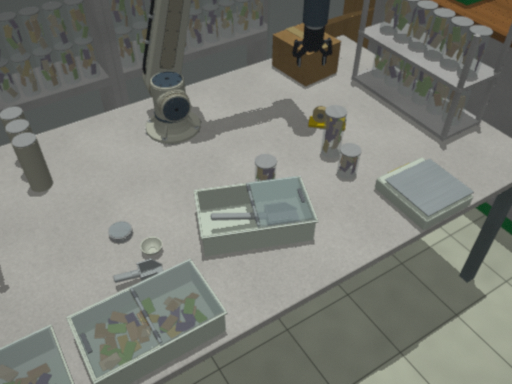

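View pics/top0.png

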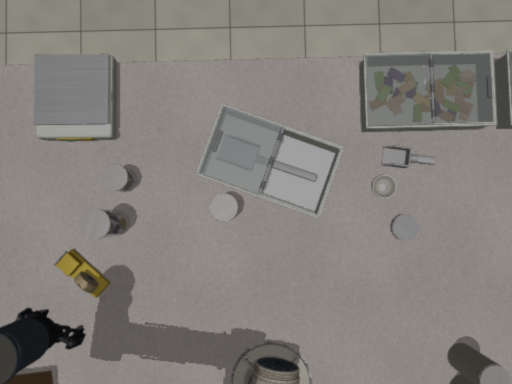

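The top view shows the bin with corners near (223,107), (341,150), (318,215) and (199,176). The scoop handle ends near (316,178), the bowl is under the lid at about (240,152), and the can beside the bin is at (224,207). Next I'll measure these.

```bash
cat > h.py <<'E'
import numpy as np, cv2
from bench import sense, eyes, job
def pix2w(n,uv,depth):
    c=eyes.get_calibration(n);K=c["camera_matrix"];T=c["extrinsics"]
    uv=np.atleast_2d(uv).astype(float);depth=np.broadcast_to(depth,(len(uv),))
    p=np.c_[(uv[:,0]-K[0,2])/K[0,0],(uv[:,1]-K[1,2])/K[1,1],np.ones(len(uv))]*depth[:,None]
    return p@T[:3,:3].T+T[:3,3]
def atz(n,uv,z):
    c=eyes.get_calibration(n);T=c["extrinsics"]
    a=pix2w(n,uv,1.0);o=T[:3,3];r=a-o
    return o+r*((z-o[2])/r[:,2])[:,None]
def w2pix(n,P):
    c=eyes.get_calibration(n);K=c["camera_matrix"];T=np.linalg.inv(c["extrinsics"])
    q=np.atleast_2d(P)@T[:3,:3].T+T[:3,3]; q=q@K.T
    return q[:,:2]/q[:,2:]
E
python3 - <<'E'
from h import *
for n in("top","scene"):
    im,d=eyes.grab_frame(n); np.savez(f"{n}1.npz",im=im,d=d)
    for t in ("bin","scoop","scoop_grip","scoop_end","can_beside","bin_opening","bin_lid","scoop_lip"):
        try:r=eyes.trace(t,n)
        except Exception as e: print(t,e);continue
        for k,x in enumerate(r[:2]): 
            print(n,t,x["p"],np.round(x["rect"]),x["pixels"].sum())
            if k==0: np.save(f"m_{n}_{t}.npy",x["pixels"])
    c=cv2.resize(im[80:230,180:360] if n=="top" else im[140:260,170:330],None,fx=4,fy=4,interpolation=cv2.INTER_CUBIC)
    cv2.imwrite(f"pics/{n}crop.png",c[:,:,::-1])
d=np.load("top1.npz")["d"]
for uv in [(316,178),(300,171),(285,164),(310,176),(240,152),(330,185),(290,190),(250,120),(308,187)]:
    print(uv,np.round(pix2w("top",uv,d[uv[1],uv[0]]),4))
E
```

```text
top bin 0.84 [194. 103. 348. 219.] 9658
top scoop 0.93 [271. 162. 315. 184.] 369
top scoop_grip 0.56 [271. 164. 315. 182.] 300
top scoop_end 0.96 [270. 160. 317. 182.] 296
top can_beside 0.83 [211. 192. 241. 219.] 630
top bin_lid 0.76 [196. 102. 340. 220.] 9523
top scoop_lip 0.78 [274. 159. 313. 181.] 314
top scoop_lip 0.61 [374. 175. 397. 198.] 428
scene bin 0.67 [195. 176. 322. 261.] 7409
scene scoop 0.86 [214. 213. 254. 222.] 301
scene scoop_grip 0.81 [211. 211. 252. 218.] 259
scene scoop_end 0.57 [208. 207. 257. 224.] 312
scene scoop_end 0.3 [105. 224. 134. 247.] 445
scene can_beside 0.66 [254. 156. 278. 182.] 529
scene bin_opening 0.7 [194. 176. 320. 258.] 7321
scene bin_lid 0.9 [195. 179. 321. 258.] 7013
scene scoop_lip 0.62 [209. 214. 254. 219.] 314
(316, 178) [[ 0.5825 -0.1382  0.0714]]
(300, 171) [[ 0.604  -0.0947  0.0637]]
(285, 164) [[ 0.6254 -0.0533  0.0579]]
(310, 176) [[ 0.5883 -0.1213  0.0746]]
(240, 152) [[0.6562 0.071  0.1051]]
(330, 185) [[ 0.5606 -0.1735  0.0939]]
(290, 190) [[ 0.5545 -0.0687  0.0009]]
(250, 120) [[0.7438 0.0417 0.1046]]
(308, 187) [[ 0.5619 -0.1216  0.0036]]
```

View pics/topcrop.png

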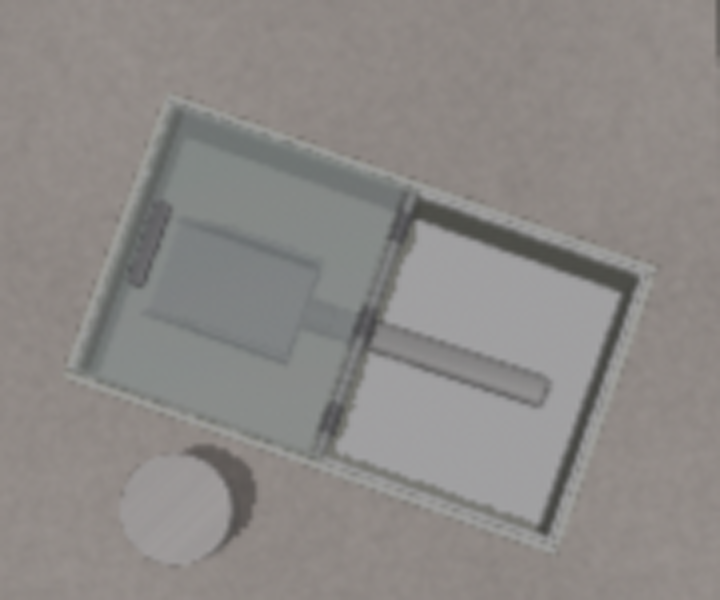

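View pics/scenecrop.png

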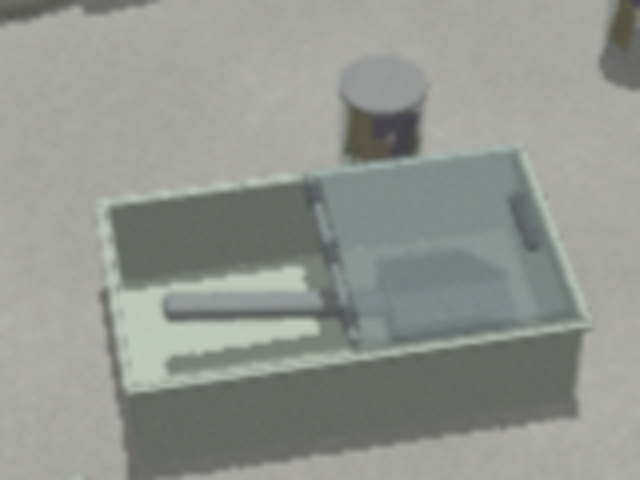

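Both crops are clear. In the top view the handle runs from about (317,177) to the hinge at (271,163), and the bowl sits under the lid close to the rear end. The can is near the rear long side.

Run:
```python
from h import *
c=np.array([(172,98),(655,268),(552,548),(70,373)])/4+[180,80]-0.4
P=atz("top",c,.095); print(np.round(P,4))
ctr=P.mean(0); ex=(P[0]+P[3]-P[1]-P[2])[:2]; L=np.linalg.norm(ex)/2; ex/=np.linalg.norm(ex)
ey=np.array([-ex[1],ex[0]]); print("L",L,"W",np.linalg.norm(P[0]-P[3]),np.linalg.norm(P[1]-P[2]),"ctr",ctr,"yaw",np.degrees(np.arctan2(ex[1],ex[0])))
cs=np.array([(100,203),(520,150),(590,325),(130,388)])/4+[170,140]-.4
print("scene corners",np.round(atz("scene",cs,.095),4))
yaw=np.arctan2(ex[1],ex[0])
def tob(p): q=np.atleast_2d(p)[:,:2]-ctr[:2]; return np.c_[q@ex,q@ey]
print("corners in bin",tob(P).round(4), tob(atz("scene",cs,.095)).round(4))
# handle from both cams depth
for n in("top","scene"):
    d=np.load(f"{n}1.npz")["d"]; m=np.load(f"m_{n}_scoop.npy")
    m=cv2.erode(m.astype(np.uint8),np.ones((3,3)))>0
    v,u=np.nonzero(m); W=pix2w(n,np.c_[u,v],d[v,u]); k=(W[:,2]>.045)&(W[:,2]<.085); W=W[k]
    b=tob(W); A=np.c_[b,W[:,2]]
    mu=A.mean(0); D=np.linalg.svd(A-mu)[2][0]; D*=-np.sign(D[0])
    t=(A-mu)@D
    print(n,len(A),"mean",mu.round(4),"dir",D.round(3),"ext",(mu+D*t.max()).round(4),(mu+D*t.min()).round(4))
e=np.array([[317.2,177.5],[271.5,163.5]])-.1
print("end from top px",tob(atz("top",e,.07)).round(4),atz("top",e,.07).round(4))
es=np.array([[163,305],[325,304]])/4+[170,140]-.4
print("end scene",tob(atz("scene",es,.068)).round(4),atz("scene",es,.068).round(4))
v,u=np.nonzero(np.load("m_top_can_beside.npy")); print("can",atz("top",[u.mean(),v.mean()],.13),tob(atz("top",[u.mean(),v.mean()],.13)))
```

```text
[[ 0.7921  0.1168  0.095 ]
 [ 0.6655 -0.2134  0.095 ]
 [ 0.4748 -0.1367  0.095 ]
 [ 0.6028  0.1906  0.095 ]]
L 0.3525740111039882 W 0.20318135318917013 0.20559211540672145 ctr [ 0.63382378 -0.01067953  0.095     ] yaw 68.83412600349526
scene corners [[ 0.473  -0.1398  0.095 ]
 [ 0.604   0.1876  0.095 ]
 [ 0.7936  0.1154  0.095 ]
 [ 0.6618 -0.213   0.095 ]]
corners in bin [[ 0.176  -0.1016]
 [-0.1776 -0.1028]
 [-0.175   0.1028]
 [ 0.1765  0.1016]] [[-0.1785  0.1034]
 [ 0.1741  0.0994]
 [ 0.1753 -0.1035]
 [-0.1785 -0.0991]]
top 243 mean [-0.0728  0.0022  0.0636] dir [-0.986 -0.001  0.169] ext [-0.1335  0.0022  0.074 ] [-0.0107  0.0022  0.053 ]
scene 191 mean [-0.0693 -0.0046  0.0614] dir [-0.985 -0.012  0.175] ext [-0.1382 -0.0055  0.0737] [-0.0067 -0.0038  0.0503]
end from top px [[-0.1399 -0.001 ]
 [-0.0062  0.0052]] [[ 0.5842 -0.1415  0.07  ]
 [ 0.6267 -0.0146  0.07  ]]
end scene [[-0.1414  0.0057]
 [-0.015  -0.0179]] [[ 0.5774 -0.1405  0.068 ]
 [ 0.6451 -0.0312  0.068 ]]
can [[0.50629878 0.11559286 0.13      ]] [[0.07170859 0.16451511]]
```

```bash
cat >> h.py <<'E'
from scipy.spatial.transform import Rotation as R
CTR=np.array([.6338,-.0107]);BY=np.radians(68.8);EX=np.array([np.cos(BY),np.sin(BY)]);EY=np.array([-EX[1],EX[0]])
def b2w(x,y): return CTR+x*EX+y*EY
def tob(p): q=np.atleast_2d(p)[:,:2]-CTR; return np.c_[q@EX,q@EY]
def rel(target,yaw,pos=None,rot=None):
    s=sense(); pos=s["eef_pos"] if pos is None else np.array(pos); rot=s["tcp_rot"] if rot is None else rot
    M=R.from_euler("xyz",rot,degrees=True)
    d=M.inv().apply(np.array(target)-pos)*100
    M2=R.from_euler("xyz",[180,0,yaw],degrees=True)
    return np.r_[d,np.degrees((M.inv()*M2).as_rotvec())[2]].round(2)
E
python3 - <<'E'
from h import *
p=b2w(-.09,.001);print(p)
print(rel([*p,.20],158.8,[.24,.495,.203],[180,0,-115.83]))
# can_tall
im,d=eyes.grab_frame("top")
for t in("can_tall","can_short"):
  r=eyes.spot_in(t,"top")
  for x in r[:2]:
    q=x["rect"];print(t,x["p"],np.round(q),atz("top",[(q[0]+q[2])/2,(q[1]+q[3])/2],.19 if t=="can_tall" else .11))
E
```

```text
[ 0.60032146 -0.09424752]
[ 37.34 -58.11   0.3   85.37]
can_tall 0.97 [ 80. 212. 129. 240.] [[0.46534025 0.4136779  0.19      ]]
can_short 0.83 [ 99. 160. 137. 191.] [[0.59941892 0.40340131 0.11      ]]
```

Request:
move_arm:
  steps: [0,0,-6,0,3,-4.6,-7,10,6,-9.3,-7,20,9,-14,-7,30,12,-18.7,-7,40,15,-23.3,-7,50,18,-28,-7,60,21,-32.7,-7,70]
  fingers: 0

```text
time_s: 2.15
eef_pos: [0.4431, 0.1619, 0.2738]
tcp_rot: [180.0, 0.0, 173.9]
wrist_force: [0.5, 0.3, 0.5]
width: 0.0854
```

Run:
```python
from h import *
s=sense();print(s["time_s"],s["eef_pos"],s["tcp_rot"],s["joint_positions"])
p=b2w(-.09,.001)
print(rel([*p,.14],158.8))
# commanded: start+shift
M=R.from_euler("xyz",[180,0,-115.83],degrees=True);c=np.array([.24,.495,.203])+M.apply([.21,-.327,-.07]);print(c)
print(rel([*p,.14],158.8,c,[180,0,-185.83]))
```

```text
2.15 [0.44311055 0.16194574 0.27376904] [1.79971626e+02 3.35083143e-02 1.73859744e+02] [ 3.91828396e+01  4.92498613e+00  4.45050675e+00  3.87733953e-03
 -8.94817844e+01 -4.53231208e+01]
[-18.36 -23.8   13.38  15.06]
[0.44283217 0.16350624 0.273     ]
[-18.29 -24.04  13.3   15.37]
```

Request:
move_arm:
  steps: [-3.7,-4.8,0,4,-7.3,-9.6,0,8,-11,-14.4,0,12,-14.6,-19.2,2,15.4,-18.3,-24,5,15.4,-18.3,-24,10,15.4,-18.3,-24,13.3,15.4,-18.3,-24,13.3,15.4]

```text
time_s: 3.15
eef_pos: [0.5982, -0.094, 0.1377]
tcp_rot: [-179.9, -0.3, 158.7]
wrist_force: [-0.1, -0.1, 0.5]
width: 0.0855
```

Run:
```python
from h import *
s=sense();print(s["time_s"],s["eef_pos"],s["tcp_rot"],s["joint_positions"])
for n in("top","scene"):
    im,d=eyes.grab_frame(n)
    c=cv2.resize(im[80:230,180:360] if n=="top" else im[110:260,170:350],None,fx=4,fy=4,interpolation=cv2.INTER_CUBIC)
    cv2.imwrite(f"pics/{n}2.png",c[:,:,::-1])
```

```text
3.15 [ 0.59818009 -0.09397882  0.13767169] [-179.86235087   -0.34150655  158.73927721] [ 5.82234132e+00  2.26193419e+01  7.99476471e+00 -3.39713183e-02
 -7.57421537e+01 -2.70741819e+01]
```

View pics/top2.png

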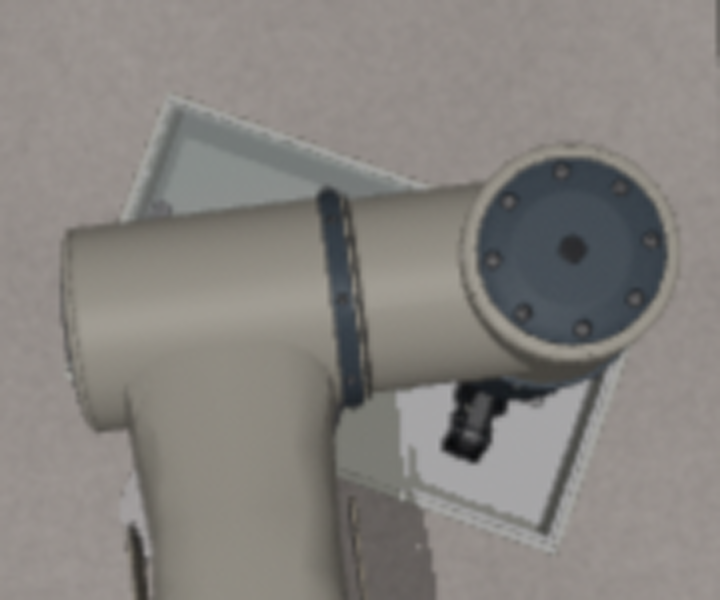

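View pics/scene2.png

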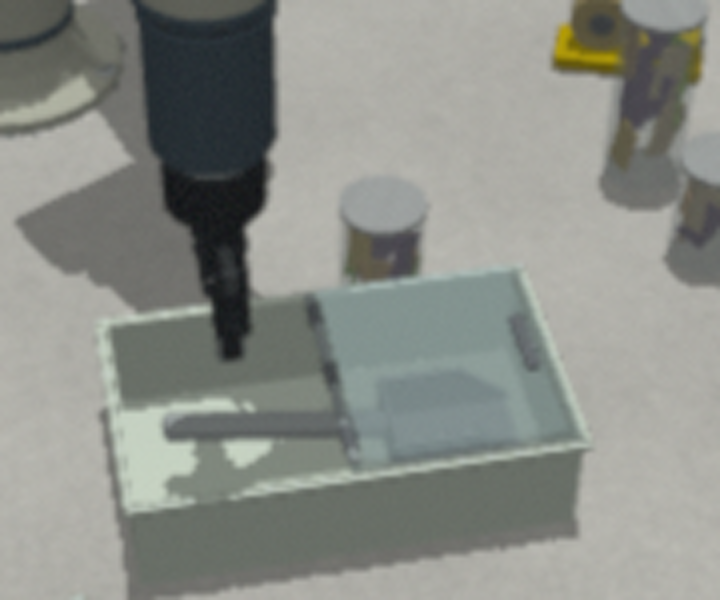

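The gripper is centred over the handle and the fingers straddle it, so I'll descend.

Request:
move_arm:
  steps: [0,0,3,0,0,0,6,0,0,0,8.5,0,0,0,10.1,0,0,0,10.1,0]

```text
time_s: 3.88
eef_pos: [0.6004, -0.0936, 0.0399]
tcp_rot: [-180.0, 0.0, 158.8]
wrist_force: [0.5, -0.9, 0.3]
width: 0.0854
```

Run:
```python
from h import *
s=sense();print(s["time_s"],s["eef_pos"],tob(s["eef_pos"]),s["tcp_rot"],s["wrist_force"])
for n in("top","scene"):
    im,d=eyes.grab_frame(n)
    c=cv2.resize(im[80:230,180:360] if n=="top" else im[110:260,170:350],None,fx=4,fy=4,interpolation=cv2.INTER_CUBIC)
    cv2.imwrite(f"pics/{n}3.png",c[:,:,::-1])
```

```text
3.875 [ 0.60037749 -0.09362989  0.03987946] [[-0.08940391  0.00117112]] [-1.79994499e+02  1.22264786e-02  1.58795233e+02] [ 0.52617765 -0.92277063  0.30672036]
```

View pics/scene3.png

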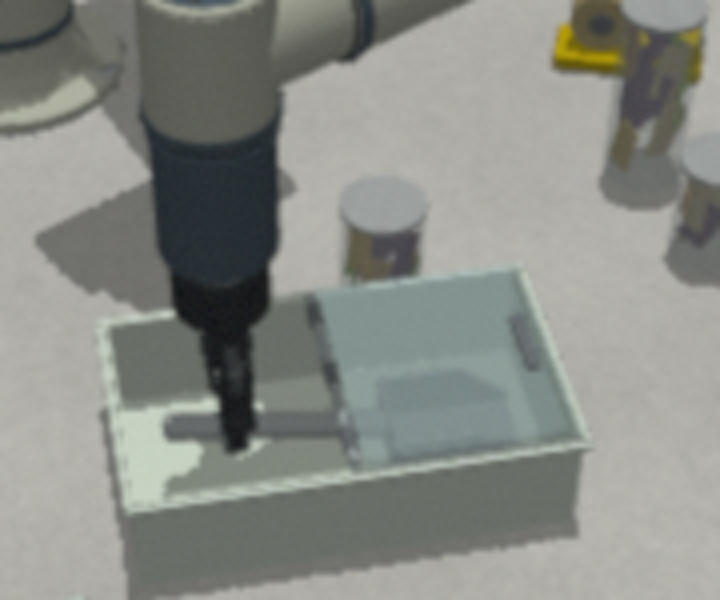

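The fingers straddle the handle about 5 cm from its end. Closing now.

Request:
move_arm:
  steps: [0,0,0,0,0,0,0,0,0,0,0,0,0,0,0,0,0,0,0,0,0,0,0,0]
  fingers: 1

```text
time_s: 4.72
eef_pos: [0.6001, -0.0938, 0.0395]
tcp_rot: [-180.0, -0.0, 158.8]
wrist_force: [-0.3, 0.4, 0.1]
width: 0.0003
```

Request:
move_arm:
  steps: [0,0,-0.5,0,0,0,-1,0,0,0,-1.5,0,0,0,-2,0,0,0,-2,0]

```text
time_s: 5.35
eef_pos: [0.6005, -0.0938, 0.0601]
tcp_rot: [180.0, 0.1, 158.8]
wrist_force: [-0.1, -0.2, -1.1]
width: -0.0003
```

Run:
```python
from h import *
s=sense();print(s["time_s"],s["eef_pos"],tob(s["eef_pos"]),s["tcp_rot"],s["wrist_force"],s["moment"],s["width"])
for n in("top","scene"):
    im,d=eyes.grab_frame(n)
    c=cv2.resize(im[80:230,180:360] if n=="top" else im[110:260,170:350],None,fx=4,fy=4,interpolation=cv2.INTER_CUBIC)
    cv2.imwrite(f"pics/{n}4.png",c[:,:,::-1])
```

```text
5.35 [ 0.60048927 -0.09375037  0.06011035] [[-0.08947581  0.00102333]] [1.79974289e+02 5.88174921e-02 1.58772904e+02] [-0.08879613 -0.16427506 -1.13332878] [0.02580166 0.02837321 0.03468474] -0.0002503959137771538
```

View pics/scene4.png

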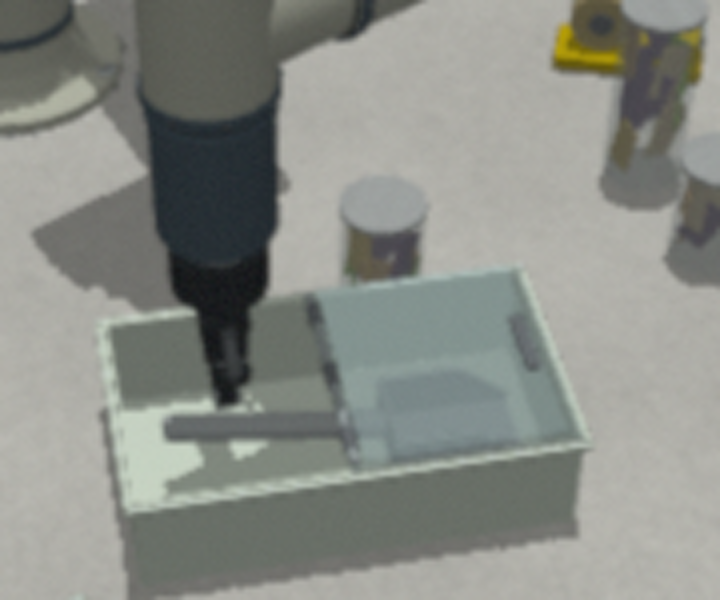

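The width reads 0, so the grasp missed, and the scoop looks unmoved. I need to find out why.

Run:
```python
from h import *
s=sense()
p=s["eef_pos"]
for nm,q in [("tip",p),("tip+13up",p+[0,0,.013]),("handle g",[*b2w(-.09,0),.067]),("fingerA open@.04",[*b2w(-.09,.045),.04+.013]),("fingerB",[*b2w(-.09,-.045),.053])]:
    for n,o,z in(("scene",[170,110],4),("top",[180,80],4)):
        print(nm,n,((w2pix(n,q)[0]-o)*z).round(0))
```

```text
tip scene [227. 425.]
tip top [478. 370.]
tip+13up scene [226. 414.]
tip+13up top [480. 368.]
handle g scene [227. 420.]
handle g top [480. 367.]
fingerA open@.04 scene [219. 393.]
fingerA open@.04 top [458. 429.]
fingerB scene [236. 474.]
fingerB top [500. 310.]
```

View pics/top4.png

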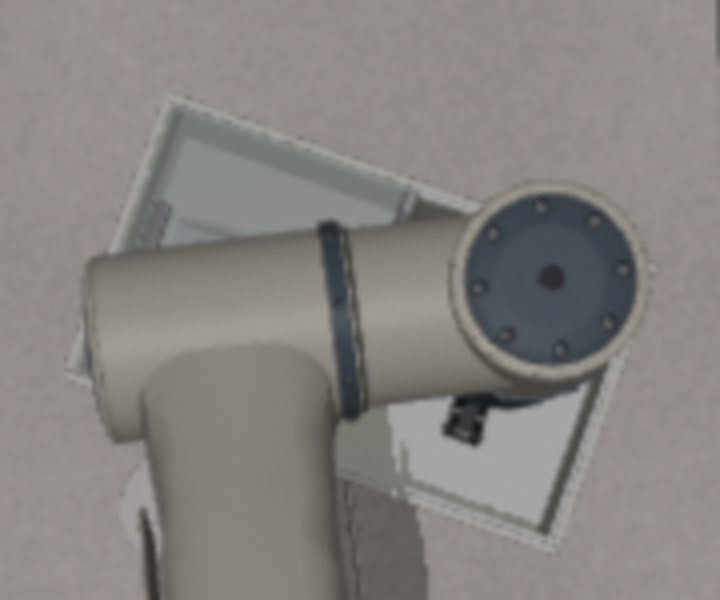

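View pics/top3.png

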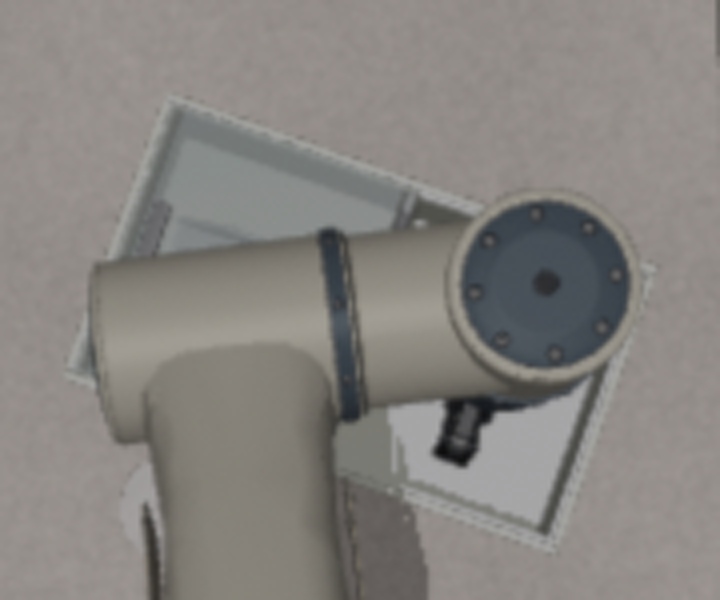

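Request:
move_arm:
  steps: [0,0,-3,0,0,0,-6,0,0,0,-8,0,0,0,-8,0]

```text
time_s: 5.95
eef_pos: [0.6011, -0.0938, 0.141]
tcp_rot: [179.9, 0.2, 158.8]
wrist_force: [0.1, -0.8, -0.1]
width: -0.0001
```

Run:
```python
from h import *
s=sense();p=s["eef_pos"];print(s["time_s"],p)
im,d=eyes.grab_frame("scene")
np.savez("scene5.npz",im=im,d=d)
c=cv2.resize(im[160:240,190:290],None,fx=7,fy=7,interpolation=cv2.INTER_CUBIC)
c0=cv2.resize(np.load("scene1.npz")["im"][160:240,190:290],None,fx=7,fy=7,interpolation=cv2.INTER_CUBIC)
cv2.imwrite("pics/s5.png",c[:,:,::-1]);cv2.imwrite("pics/s5_0.png",c0[:,:,::-1])
print(((w2pix("scene",p)[0]-[190,160])*7))
```

```text
5.95 [ 0.60109289 -0.09380528  0.14100063]
[251.67206409 269.09312089]
```

View pics/s5.png

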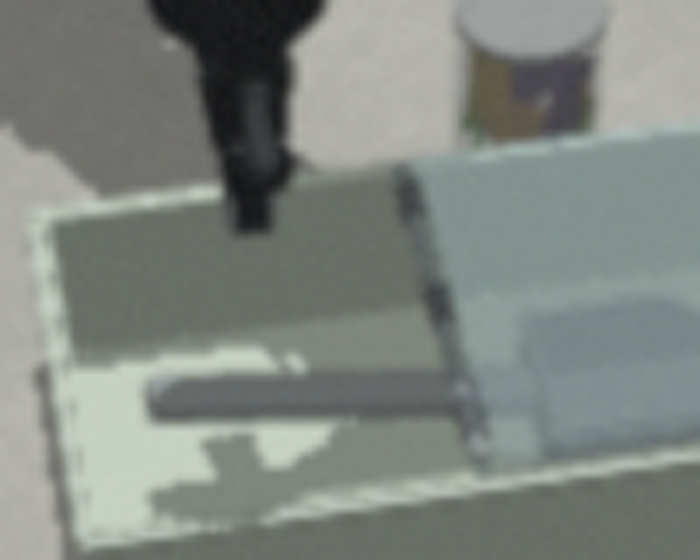

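View pics/s5_0.png

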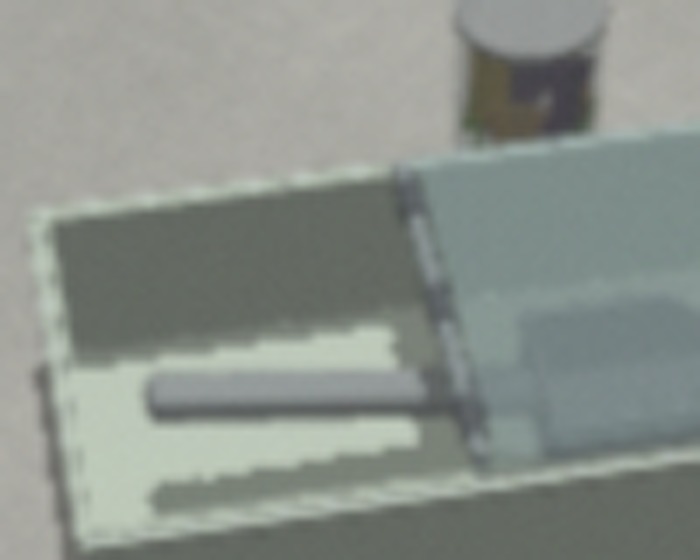

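Run:
```python
from h import *
d=np.load("scene5.npz")["d"]; im=np.load("scene5.npz")["im"]
for v in range(180,197):
    for u in (225,226,227):
        print((u,v),im[v,u],np.r_[tob(pix2w("scene",(u,v),d[v,u]))[0],pix2w("scene",(u,v),d[v,u])[0,2]].round(3),end=" | ")
    print()
```

```text
(225, 180) [47 51 51] [-0.093 -0.034  0.25 ] | (226, 180) [57 60 62] [-0.093 -0.054  0.268] | (227, 180) [60 63 64] [-0.089 -0.05   0.264] | 
(225, 181) [47 50 52] [-0.095 -0.047  0.258] | (226, 181) [55 59 60] [-0.093 -0.054  0.264] | (227, 181) [62 66 66] [-0.09  -0.055  0.264] | 
(225, 182) [41 44 45] [-0.096 -0.051  0.259] | (226, 182) [51 54 56] [-0.094 -0.058  0.264] | (227, 182) [59 63 65] [-0.091 -0.058  0.264] | 
(225, 183) [39 41 43] [-0.096 -0.055  0.258] | (226, 183) [47 50 52] [-0.094 -0.057  0.259] | (227, 183) [53 57 58] [-0.091 -0.061  0.263] | 
(225, 184) [30 33 34] [-0.097 -0.061  0.26 ] | (226, 184) [38 40 42] [-0.094 -0.059  0.258] | (227, 184) [42 45 47] [-0.092 -0.063  0.26 ] | 
(225, 185) [27 31 32] [-0.097 -0.062  0.257] | (226, 185) [33 37 37] [-0.094 -0.061  0.255] | (227, 185) [36 39 40] [-0.092 -0.068  0.261] | 
(225, 186) [27 28 31] [-0.096 -0.05   0.242] | (226, 186) [26 28 30] [-0.093 -0.049  0.24 ] | (227, 186) [29 30 33] [-0.091 -0.051  0.242] | 
(225, 187) [23 27 25] [-0.094 -0.032  0.221] | (226, 187) [22 27 28] [-0.091 -0.031  0.219] | (227, 187) [
[... 639 characters left out ...]
2  0.181] | (226, 192) [40 43 44] [-0.09  -0.011  0.18 ] | (227, 192) [44 46 46] [-0.087 -0.013  0.18 ] | 
(225, 193) [70 74 70] [-0.093 -0.015  0.18 ] | (226, 193) [75 80 76] [-0.09  -0.011  0.176] | (227, 193) [76 82 77] [-0.086 -0.008  0.172] | 
(225, 194) [100 106  98] [-0.08   0.101  0.062] | (226, 194) [101 108 100] [-0.077  0.097  0.065] | (227, 194) [103 109 101] [-0.073  0.1    0.062] | 
(225, 195) [103 109 102] [-0.081  0.097  0.062] | (226, 195) [103 110 102] [-0.077  0.096  0.062] | (227, 195) [104 110 102] [-0.074  0.094  0.063] | 
(225, 196) [104 110 103] [-0.081  0.095  0.058] | (226, 196) [104 111 103] [-0.077  0.1    0.053] | (227, 196) [105 111 104] [-0.074  0.095  0.058] |
```

The depth image puts the true fingertips about 30 mm above the reported TCP: the tip is at z≈0.172 against a reported 0.141, while x and y agree. So the fingers shut above the handle and nothing moved. Before correcting, I'll check this with the fingers open at a known height.

Request:
move_arm:
  steps: [0,0,3,0,0,0,6,0,0,0,9,0,0,0,11,0,0,0,11,0]
  fingers: 0

```text
time_s: 6.62
eef_pos: [0.5977, -0.0938, 0.0265]
tcp_rot: [-179.9, -0.3, 158.8]
wrist_force: [-0.0, -0.7, -0.2]
width: 0.0852
```

```bash
cat > look.py <<'E'
import sys
from h import *
k=sys.argv[1]; x0,y0,x1,y1=map(int,sys.argv[2].split(",")) ; n=sys.argv[3] if len(sys.argv)>3 else "scene"
s=sense();p=s["eef_pos"];print(s["time_s"],p.round(4),"bin",tob(p).round(4),s["tcp_rot"].round(2),s["wrist_force"].round(2),s["moment"].round(3),s["width"])
im,d=eyes.grab_frame(n); np.savez(f"f{k}.npz",im=im,d=d)
z=min(800/(x1-x0),600/(y1-y0),7)
c=cv2.resize(im[y0:y1,x0:x1],None,fx=z,fy=z,interpolation=cv2.INTER_CUBIC)
cv2.imwrite(f"pics/{k}.png",c[:,:,::-1]); print("zoom",z,"tcp px",((w2pix(n,p)[0]-[x0,y0])*z).round())
E
python3 look.py s6 190,150,290,240
```

```text
6.625 [ 0.5977 -0.0938  0.0265] bin [[-0.0905  0.0036]] [-179.87   -0.33  158.75] [-0.03 -0.72 -0.22] [-0.048  0.033 -0.006] 0.08524717425223535
zoom 6.666666666666667 tcp px [245. 486.]
```

View pics/s6.png

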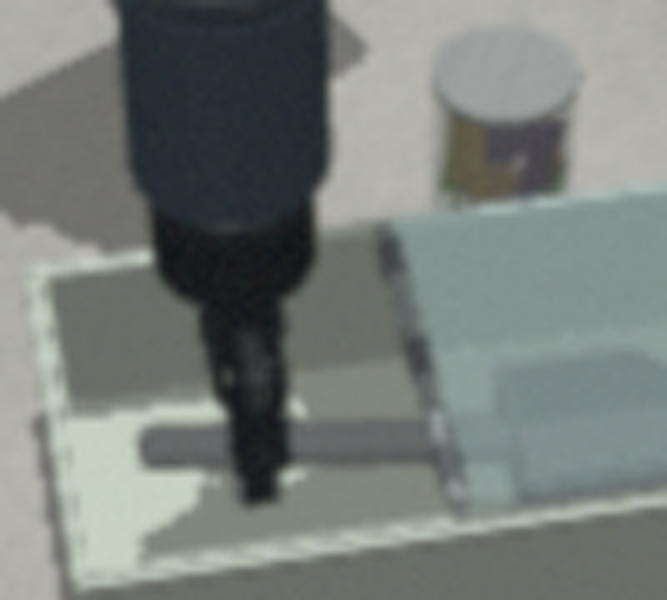

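Run:
```python
from h import *
d=np.load("fs6.npz")["d"]
for v in range(212,228):
    print(v,[np.r_[tob(pix2w("scene",(u,v),d[v,u]))[0],pix2w("scene",(u,v),d[v,u])[0,2]].round(3).tolist() for u in (227,228,230)])
```

```text
212 [[-0.096, -0.068, 0.153], [-0.093, -0.067, 0.15], [-0.087, -0.063, 0.146]]
213 [[-0.097, -0.068, 0.149], [-0.093, -0.066, 0.145], [-0.088, -0.07, 0.148]]
214 [[-0.096, -0.064, 0.14], [-0.094, -0.069, 0.144], [-0.087, -0.065, 0.139]]
215 [[-0.097, -0.068, 0.139], [-0.094, -0.068, 0.139], [-0.088, -0.069, 0.139]]
216 [[-0.097, -0.071, 0.138], [-0.093, -0.056, 0.121], [-0.087, -0.061, 0.126]]
217 [[-0.096, -0.056, 0.118], [-0.093, -0.062, 0.124], [-0.087, -0.062, 0.122]]
218 [[-0.097, -0.064, 0.122], [-0.094, -0.066, 0.124], [-0.088, -0.066, 0.123]]
219 [[-0.098, -0.07, 0.124], [-0.095, -0.07, 0.124], [-0.088, -0.068, 0.121]]
220 [[-0.098, -0.07, 0.12], [-0.095, -0.072, 0.122], [-0.089, -0.071, 0.119]]
221 [[-0.098, -0.07, 0.115], [-0.096, -0.076, 0.122], [-0.087, -0.056, 0.098]]
222 [[-0.096, -0.053, 0.092], [-0.093, -0.054, 0.093], [-0.087, -0.055, 0.092]]
223 [[-0.096, -0.053, 0.088], [-0.094, -0.055, 0.09], [-0.087, -0.054, 0.087]]
224 [[-0.097, -0.056, 0.087], [-0.094, -0.057, 0.087], [-0.087, -0.052, 0.08]]
225 [[-0.097, -0.059, 0.085], [-0.094, -0.059, 0.085], [-0.087, -0.051, 0.074]]
226 [[-0.096, -0.048, 0.069], [-0.086, 0.013, 0.0], [-0.079, 0.014, -0.002]]
227 [[-0.09, 0.009, 0.001], [-0.087, 0.001, 0.008], [-0.08, 0.004, 0.004]]
```

Open, the tip is at z≈0.074 against an expected 0.040, so the same 30–33 mm offset shows up again. I'll go about 2.4 cm lower and close.

Request:
move_arm:
  steps: [0,0,0.8,0,0,0,1.6,0,0,0,2.3,0,0,0,2.3,0,0,0,2.3,0]

```text
time_s: 7.3
eef_pos: [0.6003, -0.0938, 0.0067]
tcp_rot: [180.0, 0.0, 158.8]
wrist_force: [0.3, -0.4, 0.7]
width: 0.0852
```

```bash
python3 look.py s7 190,150,290,240
python3 - <<'E'
from h import *
d=np.load("fs7.npz")["d"]
for v in range(222,234):
    print(v,[np.r_[tob(pix2w("scene",(u,v),d[v,u]))[0],pix2w("scene",(u,v),d[v,u])[0,2]].round(3).tolist() for u in (228,230)])
E
```

```text
7.3 [ 0.6003 -0.0938  0.0067] bin [[-0.0896  0.0011]] [1.8000e+02 2.0000e-02 1.5877e+02] [ 0.32 -0.37  0.74] [-0.052  0.02  -0.021] 0.08524783296890628
zoom 6.666666666666667 tcp px [249. 516.]
222 [[-0.095, -0.067, 0.108], [-0.089, -0.068, 0.107]]
223 [[-0.095, -0.067, 0.103], [-0.09, -0.073, 0.108]]
224 [[-0.095, -0.068, 0.099], [-0.09, -0.072, 0.102]]
225 [[-0.096, -0.075, 0.103], [-0.09, -0.075, 0.101]]
226 [[-0.096, -0.071, 0.094], [-0.087, -0.052, 0.071]]
227 [[-0.095, -0.058, 0.075], [-0.087, -0.051, 0.065]]
228 [[-0.095, -0.057, 0.069], [-0.088, -0.057, 0.068]]
229 [[-0.094, -0.052, 0.059], [-0.218, -1.085, 1.225]]
230 [[-0.094, -0.053, 0.055], [-0.088, -0.055, 0.057]]
231 [[-0.09, -0.013, 0.005], [-0.083, -0.012, 0.003]]
232 [[-0.099, -0.091, 0.089], [-0.094, -0.099, 0.097]]
233 [[-0.1, -0.099, 0.094], [-0.094, -0.097, 0.091]]
```

View pics/s7.png

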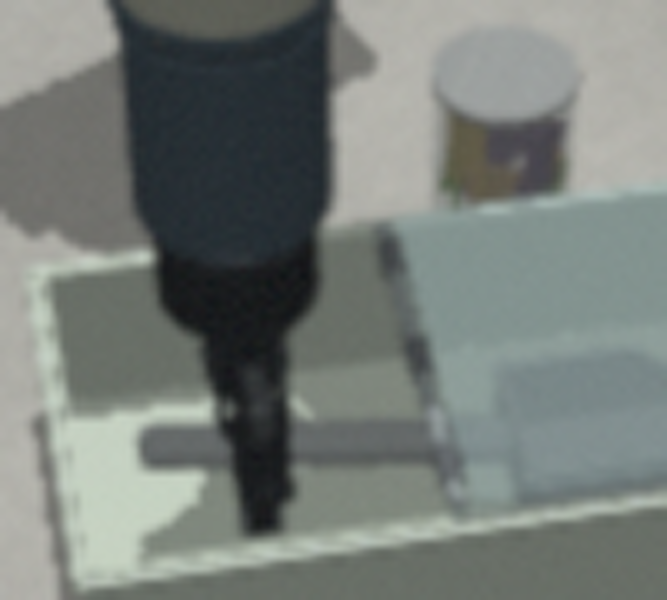

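The open tip is at about 0.053, so the pads will close at about 0.059, which is the handle's centre height there. Closing.

Request:
move_arm:
  steps: [0,0,0,0,0,0,0,0,0,0,0,0,0,0,0,0,0,0,0,0,0,0,0,0]
  fingers: 1

```text
time_s: 8.1
eef_pos: [0.6001, -0.0938, 0.0065]
tcp_rot: [-180.0, -0.0, 158.8]
wrist_force: [-0.2, -0.6, 0.8]
width: 0.0209
```

The handle is gripped, with the width at 21 mm. I'll lift 1.5 cm to see whether the scoop pivots in the pads, and plan the extraction path meanwhile.

Request:
move_arm:
  steps: [0,0,-0.5,0,0,0,-1,0,0,0,-1.5,0,0,0,-1.5,0]

```text
time_s: 8.6
eef_pos: [0.6005, -0.0938, 0.0221]
tcp_rot: [180.0, 0.1, 158.8]
wrist_force: [-0.8, -0.5, -1.0]
width: 0.0213
```

```bash
python3 look.py s8 190,150,290,240
```

```text
8.6 [ 0.6005 -0.0938  0.0221] bin [[-0.0895  0.001 ]] [1.7998e+02 6.0000e-02 1.5877e+02] [-0.79 -0.46 -1.02] [-0.137  0.035  0.037] 0.021349464612721546
zoom 6.666666666666667 tcp px [248. 495.]
```

View pics/s8.png

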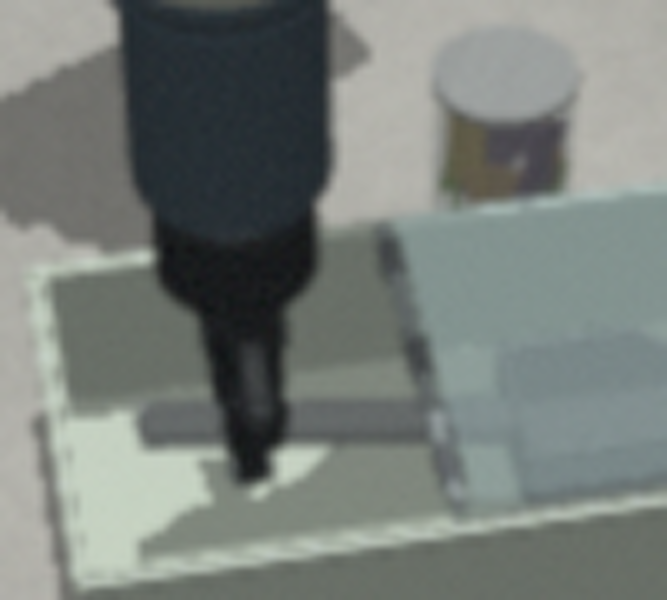

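The scoop rose level: it's held rigidly and did not pivot in the pads. So the tilt has to come from the lid's underside holding the bowl down gently while the grip rises. I'll work out how much tilt is needed.

```bash
cat > plan.py <<'E'
import numpy as np
from scipy.ndimage import label
# scoop profile in scoop frame, origin grip (50 mm from end), x to mouth
c10,s10=np.cos(np.radians(10)),np.sin(np.radians(10))
g=np.array([-218-25*c10,51+25*s10])  # grip rel lip
def seg(a,b,n=40): a,b=np.array(a,float),np.array(b,float); return a+(b-a)*np.linspace(0,1,n)[:,None]
end=np.array([-292,64.]);hb=np.array([-110,32.]);nrm=np.array([s10,c10])*8
pts=np.vstack([seg((-110,0),(0,0)),seg((-110,0),(-110,45)),seg((-110,45),(-40,45)),seg((-40,45),(0,25)),seg((0,0),(0,25)),
 seg(end+nrm,hb+nrm,80),seg(end-nrm,hb-nrm,80),seg(end-nrm,end+nrm)])-g
fing=np.vstack([seg((-12,-19),(12,-19)),seg((-12,-19),(-12,54)),seg((12,-19),(12,54)),seg((-42,54),(42,54)),seg((-42,54),(-42,110)),seg((42,54),(42,110))])
def place(x,z,th):
    c,s=np.cos(np.radians(th)),np.sin(np.radians(th))
    # handle-up tilt: mouth goes down
    return pts@np.array([[c,-s],[s,c]])+[x,z]
def bad(P,m=0):
    X,Z=P[:,0],P[:,1]
    return ((Z<4+m)|((X>-11-m)&(X<182)&(Z>95-m-(X<-3)*2)&(Z<112+m))|((X>171-m)&(X<182+m)&(Z<112+m))|((X<-171+m)&(X>-181-m)&(Z<95+m))|((X<-181-m)&(Z<m)))
def pen(x,z,th,m=0): return bad(place(x,z,th),m).any() or bad(fing+[x,z],m).any()
if __name__=="__main__":
  xs=np.arange(-320,0,3);zs=np.arange(40,340,3)
  for th in(0,8,12,16,20,25,30,35,40):
    for m in (8,4):
      F=np.array([[not pen(x,z,th,m) for z in zs] for x in xs])
      lab,n=label(F); out=lab[:, -1]; L=set(out[out>0])
      # lip position inside?
      c,s=np.cos(np.radians(th)),np.sin(np.radians(th))
      lip=(-g)@np.array([[c,-s],[s,c]])
      best=[(xs[i],zs[j]) for i,j in zip(*np.nonzero(np.isin(lab,list(L)))) if zs[j]+lip[1]<60 and -170<xs[i]+lip[0]<172]
      if best:
        b=max(best); print(th,m,"exit-connected deepest grip x",b,"lip",b[0]+lip[0],b[1]+lip[1])
      else: print(th,m,"none")
E
python3 plan.py
```

```text
0 8 none
0 4 none
8 8 exit-connected deepest grip x (np.int64(-242), np.int64(139)) lip -9.442976255922161 50.43116762551196
8 4 exit-connected deepest grip x (np.int64(-71), np.int64(97)) lip 161.55702374407784 8.43116762551196
12 8 exit-connected deepest grip x (np.int64(-152), np.int64(124)) lip 73.81227709243359 19.424558928906578
12 4 exit-connected deepest grip x (np.int64(-101), np.int64(115)) lip 124.81227709243359 10.424558928906578
16 8 exit-connected deepest grip x (np.int64(-149), np.int64(133)) lip 68.96739572536575 12.92743126931299
16 4 exit-connected deepest grip x (np.int64(-119), np.int64(130)) lip 98.96739572536575 9.92743126931299
20 8 exit-connected deepest grip x (np.int64(-161), np.int64(148)) lip 48.06059911632988 13.015285094922888
20 4 exit-connected deepest grip x (np.int64(-140), np.int64(145)) lip 69.06059911632988 10.015285094922888
25 8 exit-connected deepest grip x (np.int64(-170), np.int64(166)) lip 26.5003673324388 13.30811089288224
25 4 exit-connected deepest grip x (np.int64(-149), np.int64(163)) lip 47.5003673324388 10.30811089288224
30 8 exit-connected deepest grip x (np.int64(-170), np.int64(184)) lip 12.444649102982083 14.763014164830167
30 4 exit-connected deepest grip x (np.int64(-149), np.int64(178)) lip 33.44464910298208 8.763014164830167
35 8 exit-connected deepest grip x (np.int64(-164), np.int64(199)) lip 3.0004169307605366 14.5059130870697
35 4 exit-connected deepest grip x (np.int64(-146), np.int64(193)) lip 21.000416930760537 8.5059130870697
40 8 exit-connected deepest grip x (np.int64(-155), np.int64(211)) lip -4.714789251912805 12.652923411292136
40 4 exit-connected deepest grip x (np.int64(-143), np.int64(211)) lip 7.285210748087195 12.652923411292136
```

The exit needs only about 12–16° of tilt. Tool y runs along bin +x. I'll raise to just under lid contact, go back to bin x≈-0.125, and then lift gently against the lid while watching the wrist force.

Request:
move_arm:
  steps: [0,0,-0.9,0,0,0,-1.8,0,0,-0.8,-2.2,0,0,-1.8,-2.6,0,0,-2.7,-2.7,0,0,-3.5,-2.7,0,0,-3.5,-2.7,0]

```text
time_s: 9.52
eef_pos: [0.587, -0.1271, 0.0483]
tcp_rot: [-180.0, -0.0, 158.7]
wrist_force: [0.5, 1.1, -1.2]
width: 0.021
```

```bash
python3 look.py s9 180,140,320,245
```

```text
9.525 [ 0.587  -0.1271  0.0483] bin [[-0.1254  0.0015]] [-1.7999e+02 -2.0000e-02  1.5872e+02] [ 0.47  1.06 -1.16] [-0.185  0.034  0.054] 0.021042582199172627
zoom 5.714285714285714 tcp px [205. 459.]
```

View pics/s9.png

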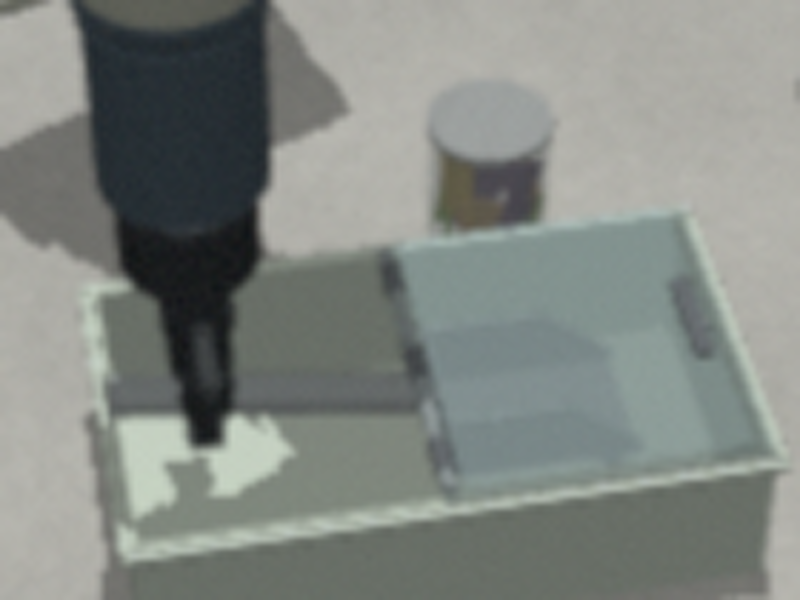

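The scoop is level, with the bowl's rear edge just behind the hinge at about (425,330) in the crop. Now a gentle lift against the lid.

Request:
move_arm:
  steps: [0,0,-0.3,0,0,0,-0.6,0,0,0,-0.9,0,0,0,-1.2,0,0,0,-1.2,0]

```text
time_s: 10.2
eef_pos: [0.5871, -0.1259, 0.0602]
tcp_rot: [180.0, -0.1, 158.8]
wrist_force: [-0.2, 2.0, -5.3]
width: 0.0212
```

```bash
python3 look.py s10 180,140,320,245
```

```text
10.2 [ 0.5871 -0.1259  0.0602] bin [[-0.1243  0.0018]] [ 1.7999e+02 -5.0000e-02  1.5879e+02] [-0.18  2.03 -5.3 ] [0.32  0.122 0.07 ] 0.021158702735817034
zoom 5.714285714285714 tcp px [206. 444.]
```

View pics/s10.png

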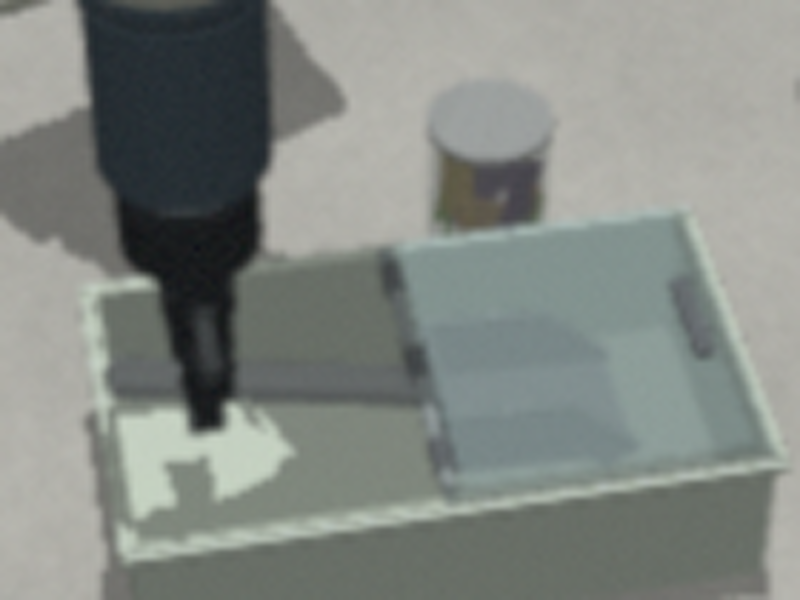

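It's working: the handle rises while the bowl stays, the lid force is about 4 N, and the bin hasn't moved. Continuing.

Request:
move_arm:
  steps: [0,0,-0.4,0,0,0,-0.8,0,0,-0.1,-1.2,0,0,-0.2,-1.6,0,0,-0.2,-1.6,0]

```text
time_s: 10.88
eef_pos: [0.5869, -0.1285, 0.077]
tcp_rot: [180.0, 0.0, 158.8]
wrist_force: [-0.4, 0.7, -4.1]
width: 0.0211
```

```bash
python3 look.py s11 180,140,320,245
```

```text
10.875 [ 0.5869 -0.1285  0.077 ] bin [[-0.1268  0.0011]] [1.8000e+02 4.0000e-02 1.5876e+02] [-0.39  0.73 -4.11] [ 0.036  0.01  -0.011] 0.02106807591917556
zoom 5.714285714285714 tcp px [200. 424.]
```

View pics/s11.png

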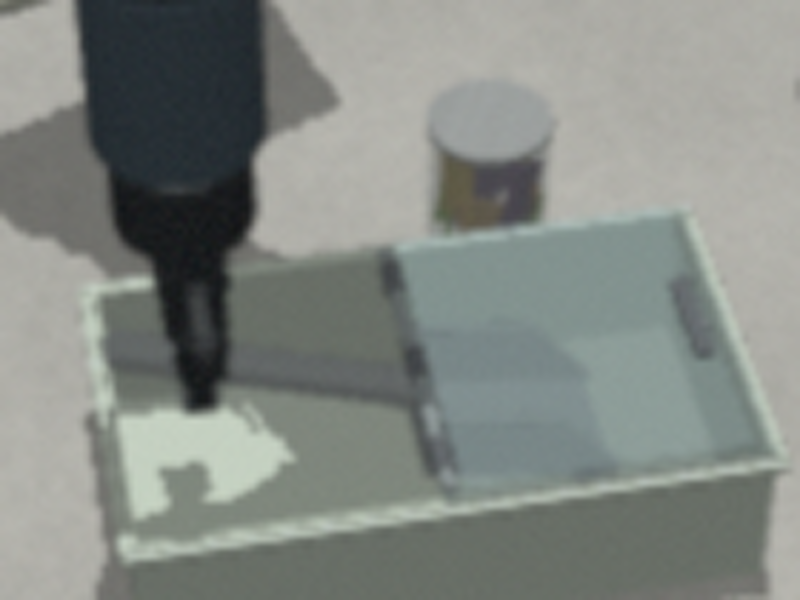

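Request:
move_arm:
  steps: [0,-0.1,-0.4,0,0,-0.3,-0.8,0,0,-0.6,-1.1,0,0,-1,-1.4,0,0,-1,-1.4,0]

```text
time_s: 11.55
eef_pos: [0.5826, -0.1389, 0.091]
tcp_rot: [-179.9, 0.0, 158.7]
wrist_force: [-0.6, -1.0, -4.0]
width: 0.0214
```

```bash
python3 look.py s12 180,140,320,245
```

```text
11.55 [ 0.5826 -0.1389  0.091 ] bin [[-0.138   0.0013]] [-1.7990e+02  1.0000e-02  1.5875e+02] [-0.59 -1.   -4.04] [-1.061  0.56   0.015] 0.021403320574834732
zoom 5.714285714285714 tcp px [178. 409.]
```

View pics/s12.png

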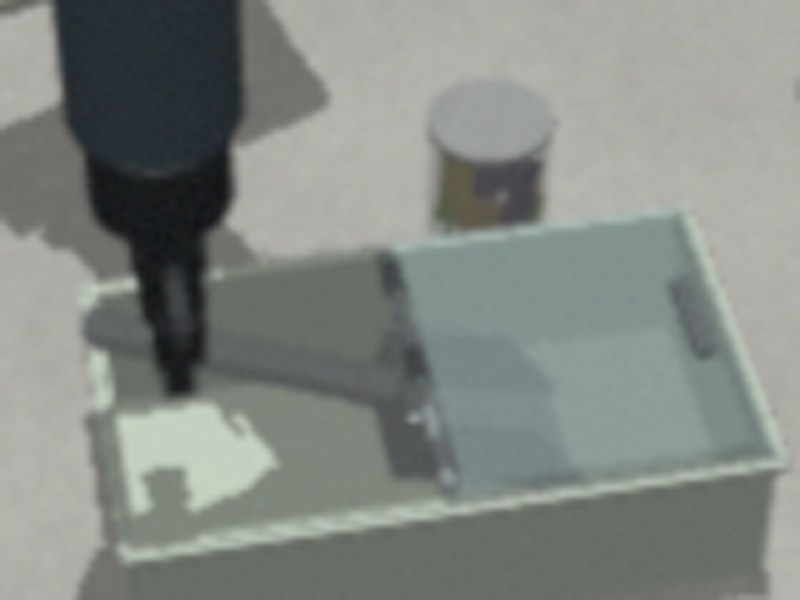

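```bash
cat > th.py <<'E'
import sys
from h import *
import plan
# overlay model at th candidates: args file, x0,y0,x1,y1, zoom, ths
def ov(k,box,gx,gz,ths,gy=.001,n="scene"):
    im=np.load(f"f{k}.npz")["im"];x0,y0,x1,y1=box;z=min(800/(x1-x0),600/(y1-y0),7)
    c=cv2.resize(im[y0:y1,x0:x1],None,fx=z,fy=z,interpolation=cv2.INTER_CUBIC)[:,:,::-1].copy()
    for th,col in zip(ths,[(0,0,255),(0,255,0),(255,0,0)]):
        P=plan.place(gx*1000,gz*1000,th)/1000
        W=np.array([[*b2w(a,gy),b] for a,b in P]); q=((w2pix(n,W)-[x0,y0])*z).astype(int)
        for a in q: cv2.circle(c,tuple(a),1,col,-1)
    cv2.imwrite(f"pics/{k}_ov.png",c)
E
python3 - <<'E'
from th import *
ov("s12",(180,140,320,245),-.138,.143,(12,16,20))
for th in (12,16,20): print(th, plan.bad(plan.place(-138,143,th)).any())
E
```

```text
12 True
16 True
20 False
```

View pics/s12_ov.png

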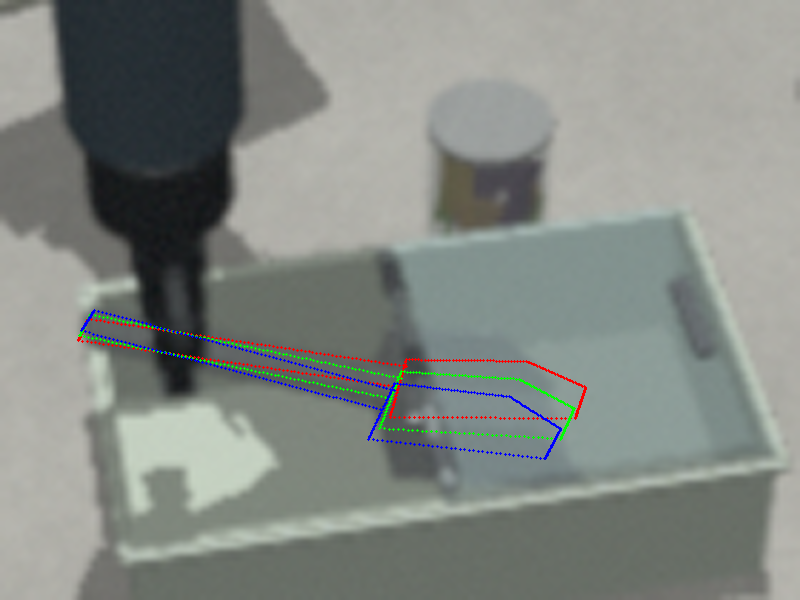

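The tilt is about 16–17°. The handle end is above 0.16 m and the lip is low inside the bin, so the mid-way condition is already met. Next I'll draw it out parallel to the bowl's top face.

Request:
move_arm:
  steps: [0,-0.8,-0.1,0,0,-1.6,-0.3,0,0,-2.4,-0.5,0,0,-3.2,-0.8,0,0,-4,-1,0,0,-4,-1,0]

```text
time_s: 12.35
eef_pos: [0.5685, -0.1758, 0.1009]
tcp_rot: [-180.0, 0.0, 158.7]
wrist_force: [0.4, -0.9, -1.1]
width: 0.0212
```

```bash
python3 look.py s13 160,120,320,245
python3 - <<'E'
from th import *
s=sense();p=s["eef_pos"];b=tob(p)[0]
ov("s13",(160,120,320,245),b[0],p[2]+.052,(12,16,20))
E
```

```text
12.35 [ 0.5685 -0.1758  0.1009] bin [[-0.1776  0.0012]] [-1.7997e+02  4.0000e-02  1.5873e+02] [ 0.41 -0.88 -1.13] [-0.62   0.267 -0.042] 0.021239062704558106
zoom 4.8 tcp px [184. 438.]
```

View pics/s13.png

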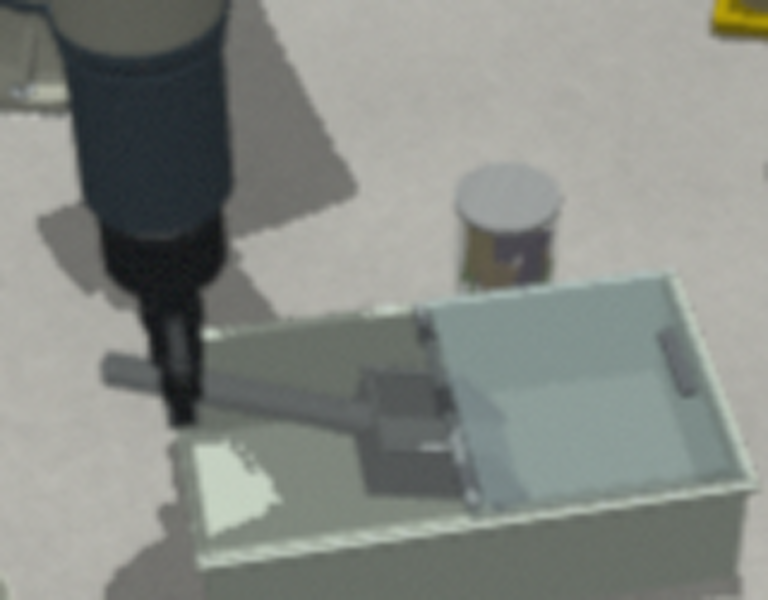

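View pics/s13_ov.png

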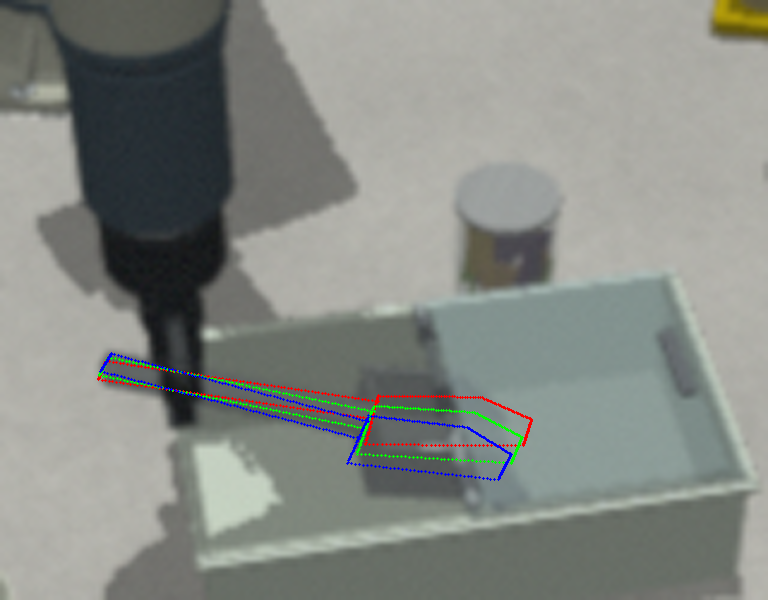

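Free of contact now: the force is just the weight, and the bin hasn't moved. Continuing out at the same slope.

Request:
move_arm:
  steps: [0,-1.2,-0.2,0,0,-2.4,-0.5,0,0,-3.6,-0.8,0,0,-4.8,-1.1,0,0,-6,-1.4,0,0,-6.8,-1.6,0,0,-6.8,-1.6,0]

```text
time_s: 13.28
eef_pos: [0.5439, -0.2388, 0.1167]
tcp_rot: [180.0, 0.0, 158.7]
wrist_force: [0.8, 0.4, -1.3]
width: 0.0211
```

```bash
python3 look.py s14 150,110,320,245
```

```text
13.275 [ 0.5439 -0.2388  0.1167] bin [[-0.2452  0.0013]] [1.8000e+02 2.0000e-02 1.5872e+02] [ 0.81  0.39 -1.27] [-0.106  0.111  0.023] 0.021133269240657043
zoom 4.444444444444445 tcp px [116. 448.]
```

View pics/s14.png

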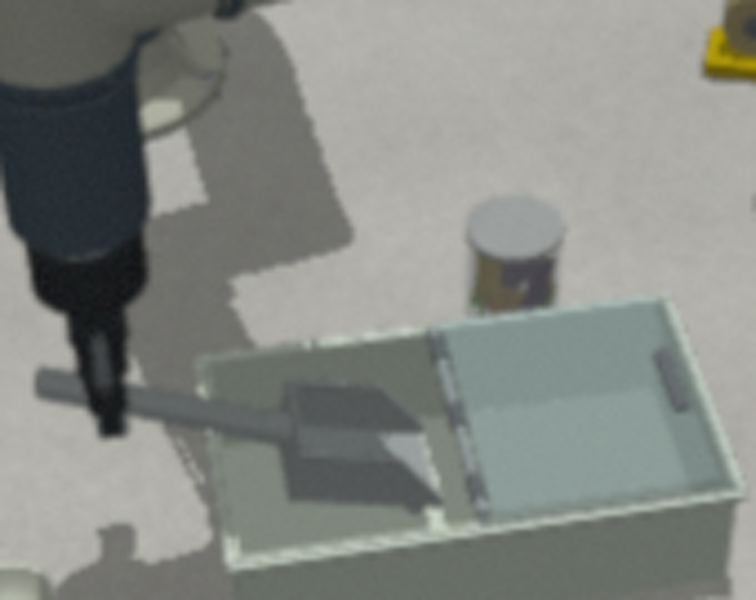

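The bowl is now clear of the lid edge: the lip is at about (435,500) in the crop, short of the hinge. Lifting straight up.

Request:
move_arm:
  steps: [0,0,-1.5,0,0,0,-3.5,0,0,0,-6,0,0,0,-8.5,0,0,0,-11,0,0,0,-13.5,0,0,0,-15.5,0,0,0,-16.5,0]

```text
time_s: 14.32
eef_pos: [0.5445, -0.2381, 0.2836]
tcp_rot: [180.0, 0.2, 158.8]
wrist_force: [0.0, 0.4, -0.5]
width: 0.0212
```

Request:
move_arm:
  steps: [0,0,0,0,0,0,0,0,0,0,0,0,0,0,0,0]

```text
time_s: 14.82
eef_pos: [0.5438, -0.2382, 0.281]
tcp_rot: [-180.0, -0.1, 158.8]
wrist_force: [0.1, 0.1, -1.0]
width: 0.0213
```

```bash
python3 look.py s15 120,60,320,260; python3 look.py t15 160,60,400,240 top
python3 - <<'E'
from h import *
for n,f in(("scene","s15"),("top","t15")):
    r=eyes.trace("scoop",n)
    d=np.load(f"f{f}.npz")["d"]
    for x in r[:2]:
        m=cv2.erode(x["pixels"].astype(np.uint8),np.ones((3,3)))>0
        v,u=np.nonzero(m);W=pix2w(n,np.c_[u,v],d[v,u]);b=tob(W);print(n,x["p"],np.round(x["rect"]),"z pct",np.percentile(W[:,2],[1,5,50,95]).round(3),"binx",np.percentile(b[:,0],[2,98]).round(3))
E
```

```text
14.825 [ 0.5438 -0.2382  0.281 ] bin [[-0.2447  0.0016]] [-1.7999e+02 -5.0000e-02  1.5877e+02] [ 0.08  0.11 -0.98] [-0.161  0.052  0.073] 0.02134589957693191
zoom 3.0 tcp px [150. 332.]
14.875 [ 0.5439 -0.2383  0.2811] bin [[-0.2447  0.0016]] [-1.7999e+02 -4.0000e-02  1.5877e+02] [ 0.17  0.61 -1.05] [-0.083  0.038 -0.01 ] 0.021324096630723575
zoom 3.3333333333333335 tcp px [697. 421.]
scene 0.71 [150. 153. 248. 190.] z pct [0.22  0.225 0.263 0.34 ] binx [-0.277 -0.033]
scene 0.69 [322. 106. 349. 160.] z pct [0.011 0.02  0.127 0.191] binx [0.323 0.383]
```

View pics/s15.png

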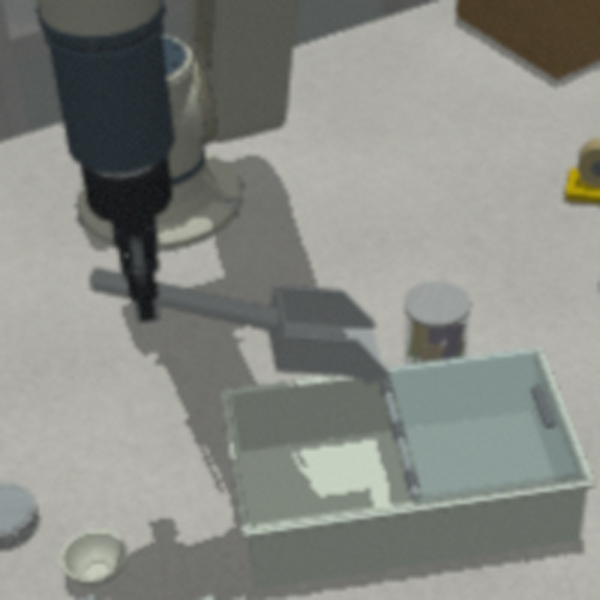

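View pics/t15.png

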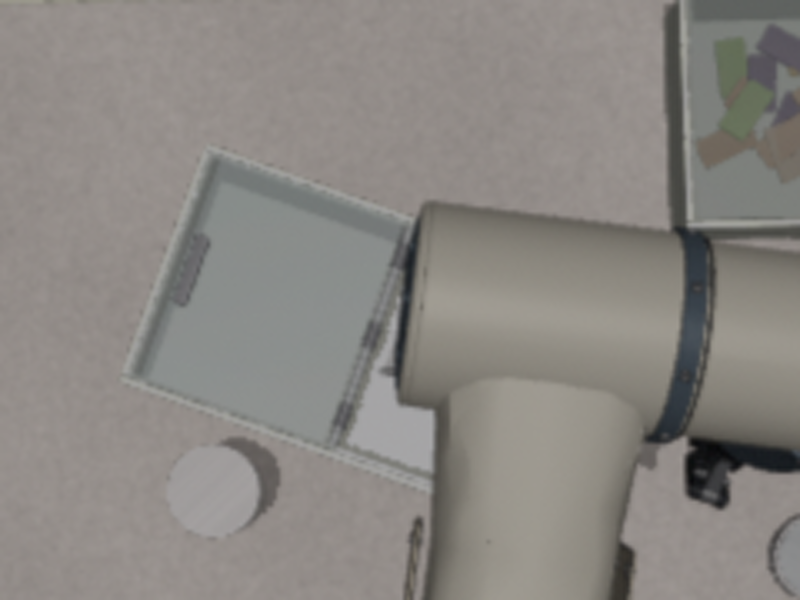

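The lowest point of the scoop measures about 0.22 m and the bin is where it started. The rear corner is at (222,105), against (223,104.5) at the start. The can is unmoved and the scoop is held at 21 mm. Handing in.

Run:
```python
from h import *
print(np.abs(sense()["qvel"]).max(), sense()["width"])
print(job.close_job())
```

```text
0.16377473212692614 0.021446563933166112
the job is handed in; nothing more can be done
None
```

The scoop is out of the bin and held still in the gripper, and I handed the job in at about 15 s. `close_job` reports no verdict, so what follows is from my own checks.

**What I did:** I gripped the handle about 5 cm from its end. The grip held it too firmly to pivot, so I tilted it about 15° handle-up by lifting it gently against the lid, with about 4 N on the lid. Then I drew it out diagonally through the open half and lifted it straight up.

**Last checks:**
- **Height:** the lowest measured point of the scoop is about 0.22 m, against the 0.16 m required.
- **Grip:** the finger opening is steady at 21 mm, and the wrist force is only the scoop's weight, about 1 N.
- **Bin and can:** the bin's rear corner is within about a pixel of its starting position in the top view, and the can beside it looks unmoved. I did not re-measure the other bystanders; the arm passed well clear of them.
- **Mid-way tilt:** I judged this condition from the picture and geometry at 11.5 s, when the handle end was at about 0.16 m and the lip was still low inside the bin.

**What failed or disagreed:**
- **First grasp missed:** the real fingertips sit about 30–33 mm above the reported TCP, so the fingers shut above the handle without moving anything. I measured the offset from the depth image, confirmed it with the fingers open, and corrected for it.
- **Moment spike:** the wrist moment read about -1 N m for a moment during the tilt, with little force, and I did not explain it. It was normal again afterwards.
- **Top camera:** the network could not find the held scoop there because the arm hid it, so the final height comes from the scene camera alone.

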